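# Drive the seized axle pin out of a laundry-trolley castor

### The job

The axle pin of the laundry-trolley castor is stuck. Take the drift punch from its wooden stand, find the recessed end of the pin in the castor's top slot, and push the pin down with the punch, with steady pressure of no more than 30 N, until it is completely out of the underside of the fork. Then put the punch back in its stand, upright and fully down; do not push on the castor with the fingers, and leave the other things where they are.

Things in the scene. Friction and masses are not known exactly. Their poses are not given: they have to be found in the camera images.
- castor: Steel castor fork lying on its side on a U-shaped wooden bench block (112 x 86 mm), all fixed. Origin: centre of the block's underside, on the worktop; z up, x along the fork to its crown and threaded stem (ends at x = +97 mm). Upper cheek: flat 4 mm plate, x -30 to +60, y -30 to +30 mm, top 86 mm above the worktop, with an oblong slot through it: 36 mm along x, 10 mm along y.
- slot (a point): Centre of that slot, on the cheek's top face. 4 mm below it is the flat face of the wheel's aluminium hub with a vertical round 9 mm bore, empty down to the pin's top. The wheel may sit anywhere along the slot: the bore is at the slot's middle in y but from -10 to +10 mm in castor x, different each time, not measured: feel or look for it. It does not shift when pushed.
- pin (a joint): How far the brass axle pin (8.4 mm thick, head below) has moved down, m; starts at 0 to 0.003. At 0 its top is 9 mm below the cheek's top face (5 mm below the hub's face). From 0.027 its top is below the lower cheek: it is out. At 0.034 its head hits the block's base: hard stop. Stuck: moves only under about 10 N plus 1 N per 10 mm/s and stays where left.
- punch: Drift punch, 132 mm long, about 120 g, standing upright in the stand's hole. Origin: centre of its tip (lower end); z along it, up to the handle. Round 6 mm shank to 48 mm from the tip (10 mm thick from 53 to 60), black round hand guard 32 mm wide from 60 to 67 mm, red round handle 16 mm thick from 67 to 128 mm. The guard rests on the stand.
- punch_tip (a point): Centre of the punch's tip, the same point as the punch's origin.
- stand: Fixed pale wooden stand, 70 x 64 mm (76 x 70 mm at the foot), 66 mm high, with one vertical through hole of 16 mm in the middle of its top. Origin: centre of its underside, on the hole's axis; z up. With the punch fully down its tip is 6 mm above the worktop.
- tin_1: Bystander: food tin, 57 mm wide, 72 mm high. Origin: centre of its underside.
- pot_1: Bystander: small round pot with a red lid, 58 mm wide, 50 mm high. Origin: centre of its underside.
- cotton_reel_2: Bystander: wooden reel of pale cotton, 30 mm wide, 40 mm high. Origin: centre of its underside.

How it is judged (in metres and radians):
On the way, in this order (a step that is already met when the one before it is completed fails the run):
1. the punch is lifted clear of its stand (z of punch_tip in the frame of stand above 0.07 m), for 0.1 s.
2. the punch, inside the bore, is pushing the pin, which has moved by more than 12 mm (value of joint pin above 0.012 m and contact force between punch and castor above 2 N and horizontal distance between punch_tip and slot below 0.014 m and z of punch_tip in the frame of slot below -0.015 m), for 0.1 s.
At the end, for the whole second after the job is handed in: The pin's top is below the lower cheek (pin joint above 0.027), and the punch stands at rest in the stand's hole, released, upright within 0.09 rad, its guard within 3 mm of the stand's top (value of joint pin above 0.027 m and horizontal distance between punch_tip and stand below 0.009 m and z of punch_tip in the frame of stand below 0.009 m and angle between punch's own z axis and vertical below 0.09 rad and linear speed of punch below 0.02 m/s); the robot touches nothing.
It fails at once if the punch presses on the castor, hub or pin with more than 30 N (contact force between punch and castor above 30 N).
It fails at once if the fingers push on the castor or pin (contact force between the fingers and castor above 3 N).
It fails at once if a bystander is moved by more than 20 mm (distance of any of tin_1, pot_1, cotton_reel_2 from where it was at the start of the episode above 0.02 m).
It also fails if it takes over 72 s, if anything falls off the work surface, if the arm or the gripper's body presses on something with over 40 N, if the wrist force passes 120 N, or if a joint passes its speed limit or range.

### The arm

A 6-joint arm with a two-finger parallel gripper is mounted at the origin on a cart in front of the work surface, level with it; the furniture and walls round the work are solid. World frame = base frame: x ahead of the robot, y to its left, z up, the work surface at z = 0. Lengths are in mm, angles in rad, forces in N, time in s.
With the tool pointing down it reaches from about 325 to 900 mm from the base axis. Payload 6.1 kg.
Tool frame: the origin (TCP) lies midway between the tips of the shut fingers; the grasp point (between the pads) lies 19 mm behind it; z points along the fingers, y is the line along which they close (so a half turn about z gives the same grasp; the last joint's range is limited). The gripper opens to 85 mm and grips with 20 to 120 N. Pads are 22 mm wide; open, the fingers measure 114 mm over their backs; the gripper's body (76 mm by 85 mm) begins 54 mm behind the grasp point. The pads swing forward as they close: fully open they stand 13 mm farther back than shut.
Start: joints at [1.132, 0.22, 1.526, -0, 1.395, -0.126], TCP at [192.326, 594.665, 231.3] pointing down, gripper open.
Joint ranges: [-2.98, 2.98], [-0.91, 2.08], [0.09, 2.57], [-1.24, 4.39], [0.2, 2.65], [-2.68, 2.68]. Speed limits (rad/s): [2.57, 2.57, 3.01, 3.14, 3.14, 3.14].

### API

Orientations are given as a rotation vector (axis times angle).
In Python, from station import bot, optics, job gives the robot as it stands.
- The arm moves only by the tool send_rows, never from a script. Its argument "increments" is a list of rows, each an object of numbers: "x", "y", "z": the shift along the tool's x, y, z in mm; "twist": the turn about the tool's z in degrees. In form: [{"x": .., "y": .., "z": .., "twist": ..}, ...]. A call has 1 to 20 rows; each row shifts and turns the commanded pose from where the row before left it, along the tool's axes as they then stand; what a row does not reach is not made up. A row lasts 1/8 s, in which the tool goes at most 62.5 mm and 10.7 degrees, less where a joint would pass 70% of its speed; a pose out of reach is approached as far as the arm can. A call is refused whole if a number of a shift passes 62.5 or a number of a turn 10.7, either way. A call with a gripper value outside its range is refused whole. "gripper" is the gripper command: -1 is shut, 1 is fully open, values between are in proportion, set as the call begins (left out, the last holds). The fingers move at their own pace and stop on an object; "grip_force" is the grip in N (left out, the last holds). Time passes only in rows, so rows that do not move let the fingers close. It gives the time, the measured TCP pose, the force, the opening and the grip force at its end, in the units of the state.
- bot.sense(): the state, without advancing time (a new reading comes with each control period).
- optics.get_image(name): name is "scene" or "top"; returns the picture (384x512x3 uint8, red, green, blue); there is no depth.
- optics.calibration(name): a dict with "K" (3x3 intrinsics, pixels), "R" (3x3) and "t" (3): a world point X has camera coordinates R X + t. Camera axes: x right, y down, z forward; pixel columns grow to the right and rows downward; lengths in mm; the calibration is good to about 2 mm. A picture is of the moment at which its call begins. calibration takes no time and is no camera call.
- job.sign_off(): hands the job in; it is judged then, once.
The state is a dict: "t": time; "joints": joint angles; "qd": joint speeds; "joint_efforts": joint torques, N m; "eef_pos": TCP position; "tcp_rot": TCP orientation; "contact_force": force on the tool from outside, world axes, zero at the start; "ft_torque": the same for the moment, N m; "finger_gap": finger opening in mm; "gripper_force": force on a finger pad.
Only numpy, scipy, OpenCV 4.12 (cv2) and the standard library are available. Lean on these libraries where they do the work, as an engineer would, in place of code of your own. Each camera call takes 0.05 s, during which the arm holds its last target. There are 200 camera calls.

## Working session

There is one attempt and no reset: what is moved stays moved. The work goes in short steps, Python scripts to look and compute and a tool call to move; the robot and the scene stay as the last step left them, time stands still between calls to the robot, and variables do not carry over. Pictures are saved under pics/ and viewed, at most 10 in all, crops included, and the job is handed in when it is done.

Besides the shell and the picture viewer there is one more tool, called in YAML: its name, and indented under it one key for each argument. send_rows: Moves the arm, as the interface text tells. Its arguments: {"type":"object","properties":{"increments":{"type":"array"},"gripper":{"type":"number"},"grip_force":{"type":"number"}},"required":["increments"]}

```bash
ls; mkdir -p pics; python3 - <<'E'
from station import bot,optics
import cv2
for n in("scene","top"):
    cv2.imwrite(f"pics/{n}0.png",optics.get_image(n)[:,:,::-1])
    c=optics.calibration(n);print(n,c["K"].tolist(),(-c["R"].T@c["t"]).round(1),c["R"].round(3).tolist())
print(bot.sense())
E
```

```text
pics
scene [[419.5893350418999, 0.0, 252.6715031286693], [0.0, 419.5893350418999, 187.7120476074084], [0.0, 0.0, 1.0]] [-110.9 -518.7  519.3] [[0.579, -0.815, -0.023], [-0.373, -0.24, -0.896], [0.725, 0.528, -0.443]]
top [[387.6252298636083, 0.0, 252.75243821930687], [0.0, 387.6252298636083, 191.64883102317808], [0.0, 0.0, 1.0]] [457.1  26.5 928.9] [[-0.009, -1.0, 0.017], [-0.993, 0.007, -0.122], [0.121, -0.018, -0.992]]
{'t': 0.1, 'joints': array([ 1.13192182e+00,  2.21124862e-01,  1.52753200e+00,  1.60311394e-05,
        1.39468817e+00, -1.26101712e-01]), 'qd': array([-0.00044061, -0.00237303, -0.00204791, -0.00217172,  0.00052535,
       -0.00225353]), 'joint_efforts': array([-1.76068097e-04, -4.98244643e+01, -3.90550983e+01, -2.89850032e-04,
        5.69519892e-03,  1.67815074e-05]), 'eef_pos': array([192.07363816, 594.17218927, 230.30382871]), 'tcp_rot': array([-4.89227961e-01, -3.10275512e+00,  2.63619408e-03]), 'contact_force': array([-0.16965321,  0.07954671, -0.35694982]), 'ft_torque': array([-0.03463401, -0.00772396, -0.01273508]), 'gripper_force': 0.0, 'finger_gap': 85.59816248017438}
```

View pics/scene0.png

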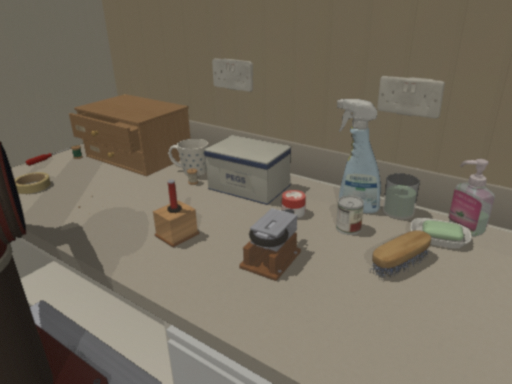

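View pics/top0.png

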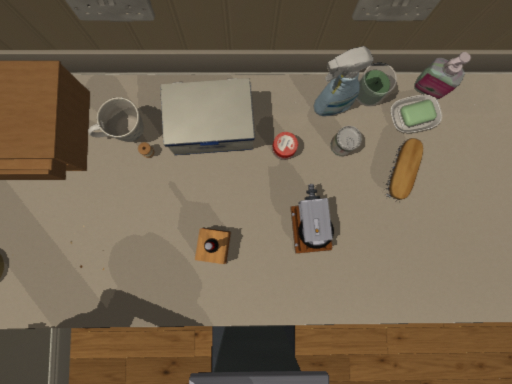

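The scene view shows the stand and punch at about (175,215) and the castor at (273,238). In the top view the punch is at (211,245), the stand at (213,246), and the castor at (315,225) with its stem pointing up the image. I'll zoom in next.

```bash
python3 - <<'E'
import cv2,numpy as np
t=cv2.imread("pics/top0.png");s=cv2.imread("pics/scene0.png")
def c(i,x,y,w,h,k): return cv2.resize(i[y:y+h,x:x+w],None,fx=k,fy=k,interpolation=cv2.INTER_CUBIC)
a=np.hstack([c(t,285,180,56,78,7),c(t,190,220,50,50,7.84*78/78)[:546] if 0 else c(t,190,216,54,78,7)])
cv2.imwrite("pics/z1.png",a)
b=np.hstack([c(s,235,205,75,75,5),c(s,150,175,75,75,5)]);cv2.imwrite("pics/z2.png",b)
E
```

```text
(no output)
```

View pics/z1.png

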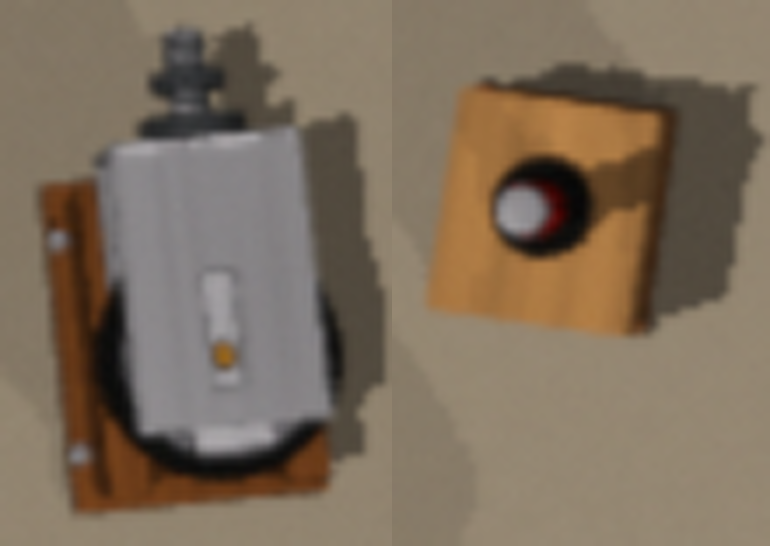

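View pics/z2.png

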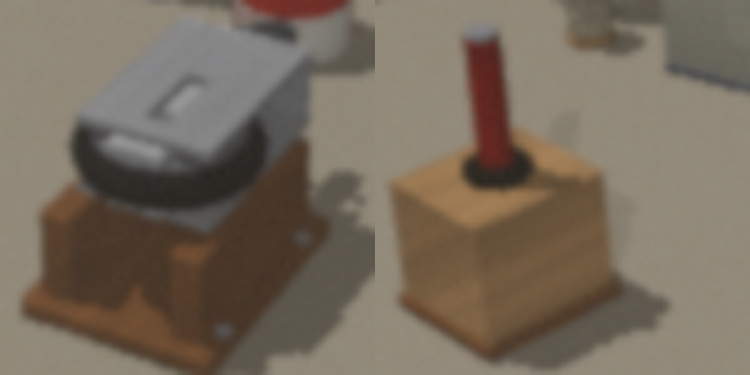

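```bash
cat >h.py <<'E'
import numpy as np
from station import bot,optics
def ray(n,u,v,z):
    c=optics.calibration(n);o=-c["R"].T@c["t"];d=c["R"].T@np.linalg.inv(c["K"])@[u,v,1]
    return (o+d*(z-o[2])/d[2])[:2].round(1)
def proj(n,P):
    c=optics.calibration(n);q=c["K"]@(c["R"]@np.array(P,float)+c["t"]);return q[:2]/q[2]
E
python3 - <<'E'
from h import *
def t(n,x,y,ox,oy,k,z): return ray(n,ox+(x+.5)/k-.5,oy+(y+.5)/k-.5,z)
T=lambda x,y,z:t("top",x,y,285,180,7,z); U=lambda x,y,z:t("top",x-392,y,190,216,7,z)
print("bore",T(224,355,80));print("slot ends",T(217,272,86),T(226,385,86))
print("cheek corners",[T(*p,86).tolist() for p in((110,150),(297,127),(333,415),(140,437))])
print("guard",U(543,206,73),"cap",U(521,210,138))
print("stand",[U(*p,66).tolist() for p in((465,87),(670,107),(640,333),(430,305))])
S=lambda x,y,z,ox=150,oy=175:t("scene",x,y,ox,oy,5,z)
print("scene cap",S(481-375,33,138),"guard",S(498-375,167,73))
print("slot scene",S(183,98,86,235,205), "cheek",[S(*p,86,235,205).tolist() for p in((187,18),(312,55),(238,165),(77,118))])
from scipy.spatial.transform import Rotation as R
print(R.from_rotvec(bot.sense()["tcp_rot"]).as_matrix().round(3))
for n in("tin","pot"):pass
print("pot",ray("top",285,145,50),"tin",ray("top",348,139,72),"reel",ray("top",145,150,40))
E
```

```text
bore [ 475.  -127.5]
slot ends [ 500.6 -124.9] [ 465.6 -126.7]
cheek corners [[539.0, -92.5], [545.8, -151.4], [456.1, -159.7], [449.9, -99.7]]
guard [445.1 103.1] cap [444.9 103.6]
stand [[482.5, 128.5], [475.6, 63.8], [405.3, 73.2], [414.6, 138.9]]
scene cap [443.7 101.1] guard [443.2 100.1]
slot scene [ 485.2 -127.9] cheek [[540.6, -93.8], [542.4, -153.5], [456.2, -171.5], [450.0, -101.6]]
[[-0.951  0.308 -0.001]
 [ 0.308  0.951 -0.002]
 [ 0.    -0.002 -1.   ]]
pot [673.3 -65.1] tin [ 681.2 -206.6] reel [665.3 260.9]
```

The brass pin shows near the stem-away end of the slot, at about (475, -127). The punch is at about (444, 102). I'll turn the tool to the world axes and move above the punch.

send_rows:
  increments:
    - {"twist": -9}
    - {"twist": -9}
    - {"x": -21,"y": -41}
    - {"x": -21,"y": -41}
    - {"x": -21,"y": -41}
    - {"x": -21,"y": -41}
    - {"x": -21,"y": -41}
    - {"x": -21,"y": -41}
    - {"x": -21,"y": -41}
    - {"x": -21,"y": -41}
    - {"x": -21,"y": -41}
    - {"x": -21,"y": -41}
    - {"x": -21,"y": -41}
    - {"x": -21,"y": -41}
    - {}
    - {}
    - {}
  gripper: 1

```text
$.increments[0]: bad value
```

send_rows:
  increments:
    - {"x": 0,"y": 0,"z": 0,"twist": -9}
    - {"x": 0,"y": 0,"z": 0,"twist": -9}
    - {"x": -21,"y": -41,"z": 0,"twist": 0}
    - {"x": -21,"y": -41,"z": 0,"twist": 0}
    - {"x": -21,"y": -41,"z": 0,"twist": 0}
    - {"x": -21,"y": -41,"z": 0,"twist": 0}
    - {"x": -21,"y": -41,"z": 0,"twist": 0}
    - {"x": -21,"y": -41,"z": 0,"twist": 0}
    - {"x": -21,"y": -41,"z": 0,"twist": 0}
    - {"x": -21,"y": -41,"z": 0,"twist": 0}
    - {"x": -21,"y": -41,"z": 0,"twist": 0}
    - {"x": -21,"y": -41,"z": 0,"twist": 0}
    - {"x": -21,"y": -41,"z": 0,"twist": 0}
    - {"x": -21,"y": -41,"z": 0,"twist": 0}
    - {"x": 0,"y": 0,"z": 0,"twist": 0}
    - {"x": 0,"y": 0,"z": 0,"twist": 0}
    - {"x": 0,"y": 0,"z": 0,"twist": 0}
  gripper: 1

```text
t: 2.22
eef_pos: [444.4, 104.0, 231.1]
tcp_rot: [0.004, -3.141, -0.0]
contact_force: [-0.3, -0.3, -0.8]
finger_gap: 85.6
gripper_force: 0.0
```

send_rows:
  increments:
    - {"x": 0,"y": -2,"z": 25,"twist": 0}
    - {"x": 0,"y": 0,"z": 30,"twist": 0}
    - {"x": 0,"y": 0,"z": 30,"twist": 0}
    - {"x": 0,"y": 0,"z": 30,"twist": 0}
    - {"x": 0,"y": 0,"z": 20,"twist": 0}
    - {"x": 0,"y": 0,"z": 14,"twist": 0}
    - {"x": 0,"y": 0,"z": 0,"twist": 0}
    - {"x": 0,"y": 0,"z": 0,"twist": 0}
  gripper: 1

```text
t: 3.22
eef_pos: [445.6, 101.3, 83.2]
tcp_rot: [-0.003, 3.14, 0.0]
contact_force: [-0.1, 0.2, 0.4]
finger_gap: 85.1
gripper_force: 0.0
```

send_rows:
  increments:
    - {"x": 0,"y": 0,"z": 0,"twist": 0}
    - {"x": 0,"y": 0,"z": 0,"twist": 0}
    - {"x": 0,"y": 0,"z": 0,"twist": 0}
    - {"x": 0,"y": 0,"z": 0,"twist": 0}
    - {"x": 0,"y": 0,"z": 0,"twist": 0}
    - {"x": 0,"y": 0,"z": 0,"twist": 0}
    - {"x": 0,"y": 0,"z": 0,"twist": 0}
    - {"x": 0,"y": 0,"z": 0,"twist": 0}
  gripper: -1
  grip_force: 80

```text
t: 4.22
eef_pos: [445.2, 101.1, 82.6]
tcp_rot: [-0.002, 3.141, 0.0]
contact_force: [-0.4, 1.6, 5.5]
finger_gap: 14.1
gripper_force: 77.8
```

send_rows:
  increments:
    - {"x": 0,"y": 0,"z": -10,"twist": 0}
    - {"x": 0,"y": 0,"z": -20,"twist": 0}
    - {"x": 0,"y": 0,"z": -25,"twist": 0}
    - {"x": 0,"y": 0,"z": -25,"twist": 0}
    - {"x": 0,"y": 0,"z": -25,"twist": 0}
    - {"x": 0,"y": 0,"z": -15,"twist": 0}
    - {"x": 0,"y": 0,"z": 0,"twist": 0}
    - {"x": 0,"y": 0,"z": 0,"twist": 0}

```text
t: 5.22
eef_pos: [444.3, 100.9, 201.2]
tcp_rot: [0.002, -3.14, 0.0]
contact_force: [-0.2, 0.3, -1.6]
finger_gap: 14.3
gripper_force: 77.9
```

```bash
python3 - <<'E'
from h import *
import cv2
print({k:np.round(v,2) for k,v in bot.sense().items() if k in("eef_pos","finger_gap","contact_force")})
a=[]
for n in("scene","top"):
    i=np.ascontiguousarray(optics.get_image(n)[:,:,::-1]);cv2.imwrite(f"pics/{n}1.png",i)
    u,v=proj(n,[445,102,170]).astype(int);print(n,u,v)
    a.append(cv2.resize(i[v-55:v+55,u-40:u+40],None,fx=5,fy=5,interpolation=cv2.INTER_CUBIC))
cv2.imwrite("pics/z3.png",np.hstack(a))
E
```

```text
{'eef_pos': array([444.29, 100.94, 201.16]), 'contact_force': array([-0.19,  0.34, -1.65]), 'finger_gap': np.float64(14.28)}
scene 169 167
top 207 245
```

View pics/z3.png

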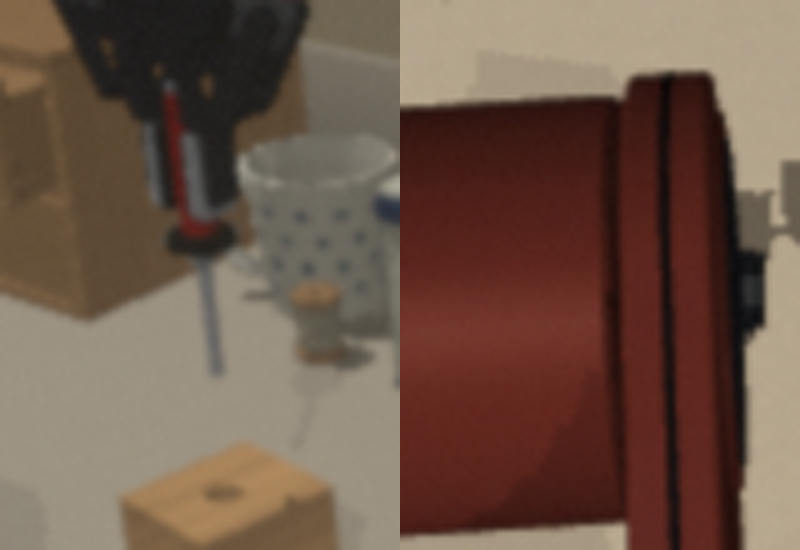

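```bash
python3 - <<'E'
from h import *
S=lambda x,y:np.array([129+(x+.5)/5-.5,112+(y+.5)/5-.5])
print("hole",ray("scene",*S(222,492),66))
for nm,p,z in(("tip",S(216,375),124.6),("guard",S(200,238),124.6+63),("shank top",S(204,262),124.6+55),("handle hi",S(172,88),124.6+125)):
    print(nm,p.round(1),proj("scene",[444.3,101,z]).round(1),ray("scene",*p,z))
E
```

```text
hole [443.8 105.4]
tip [171.8 186.6] [171.7 186.7] [444.9 101.3]
guard [168.6 159.2] [168.5 159.7] [446.3 102.6]
shank top [169.4 164. ] [168.9 163.2] [441.8  96.9]
handle hi [163.  129.2] [165.  131.3] [451.6 114.5]
```

The punch hangs straight, with the tip at crop (216,375), right under the TCP. The hole is visible at crop (222,492). I'll move over the bore.

send_rows:
  increments:
    - {"x": -3,"y": -15,"z": 0,"twist": 0}
    - {"x": -4,"y": -35,"z": 0,"twist": 0}
    - {"x": -4,"y": -35,"z": 0,"twist": 0}
    - {"x": -4,"y": -35,"z": 0,"twist": 0}
    - {"x": -4,"y": -35,"z": 0,"twist": 0}
    - {"x": -4,"y": -35,"z": 0,"twist": 0}
    - {"x": -4,"y": -25,"z": 0,"twist": 0}
    - {"x": -4,"y": -15,"z": 0,"twist": 0}
    - {"x": 0,"y": 0,"z": 15,"twist": 0}
    - {"x": 0,"y": 0,"z": 15,"twist": 0}
    - {"x": 0,"y": 0,"z": 0,"twist": 0}
    - {"x": 0,"y": 0,"z": 0,"twist": 0}
    - {"x": 0,"y": 0,"z": 0,"twist": 0}

```text
t: 6.95
eef_pos: [476.7, -128.7, 172.9]
tcp_rot: [-0.003, 3.141, -0.001]
contact_force: [-0.9, 0.4, -1.6]
finger_gap: 14.5
gripper_force: 78.2
```

```bash
python3 - <<'E'
from h import *
import cv2
s=bot.sense();print(s["eef_pos"].round(1),s["contact_force"].round(2))
i=np.ascontiguousarray(optics.get_image("scene")[:,:,::-1]);cv2.imwrite("pics/scene2.png",i)
print(proj("scene",[*s["eef_pos"][:2],s["eef_pos"][2]-76.6]))
cv2.imwrite("pics/z4.png",cv2.resize(i[190:265,230:320],None,fx=8,fy=8,interpolation=cv2.INTER_CUBIC))
E
```

```text
[ 476.7 -128.7  172.9] [-0.86  0.44 -1.55]
[269.14502535 221.6956259 ]
```

View pics/z4.png

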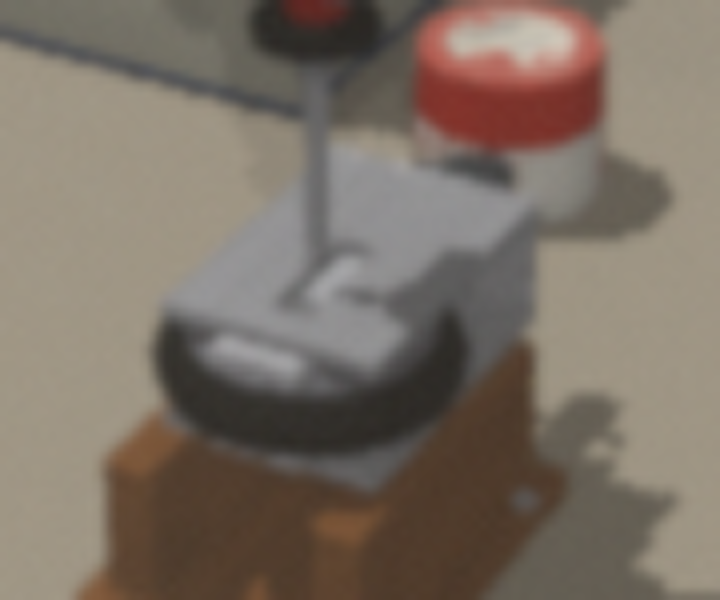

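The tip is at crop (318,255), just above the slot (about (285,303) to (365,250)). I'll feel downward gently.

send_rows:
  increments:
    - {"x": 1,"y": 0,"z": 4,"twist": 0}
    - {"x": 0,"y": 0,"z": 3,"twist": 0}
    - {"x": 0,"y": 0,"z": 2,"twist": 0}
    - {"x": 0,"y": 0,"z": 1,"twist": 0}
    - {"x": 0,"y": 0,"z": 1,"twist": 0}
    - {"x": 0,"y": 0,"z": 1,"twist": 0}
    - {"x": 0,"y": 0,"z": 0,"twist": 0}
    - {"x": 0,"y": 0,"z": 0,"twist": 0}

```text
t: 8.0
eef_pos: [475.4, -129.0, 160.4]
tcp_rot: [-0.002, 3.141, -0.0]
contact_force: [0.6, 0.5, -1.5]
finger_gap: 14.2
gripper_force: 78.2
```

send_rows:
  increments:
    - {"x": 0,"y": 0,"z": 1,"twist": 0}
    - {"x": 0,"y": 0,"z": 1,"twist": 0}
    - {"x": 0,"y": 0,"z": 1,"twist": 0}
    - {"x": 0,"y": 0,"z": 0,"twist": 0}
    - {"x": 0,"y": 0,"z": 0,"twist": 0}

```text
t: 8.62
eef_pos: [475.3, -129.0, 157.3]
tcp_rot: [-0.002, 3.142, -0.0]
contact_force: [-0.3, 0.9, -1.7]
finger_gap: 14.0
gripper_force: 78.2
```

send_rows:
  increments:
    - {"x": 0,"y": 0,"z": 1,"twist": 0}
    - {"x": 0,"y": 0,"z": 1,"twist": 0}
    - {"x": 0,"y": 0,"z": 1,"twist": 0}
    - {"x": 0,"y": 0,"z": 0,"twist": 0}
    - {"x": 0,"y": 0,"z": 0,"twist": 0}

```text
t: 9.25
eef_pos: [475.3, -129.0, 154.3]
tcp_rot: [-0.002, 3.142, -0.0]
contact_force: [-0.5, 0.1, -2.2]
finger_gap: 14.0
gripper_force: 78.2
```

send_rows:
  increments:
    - {"x": 0,"y": 0,"z": 1,"twist": 0}
    - {"x": 0,"y": 0,"z": 1,"twist": 0}
    - {"x": 0,"y": 0,"z": 1,"twist": 0}
    - {"x": 0,"y": 0,"z": 1,"twist": 0}
    - {"x": 0,"y": 0,"z": 1,"twist": 0}

```text
t: 9.88
eef_pos: [476.0, -129.1, 150.9]
tcp_rot: [-0.002, 3.14, -0.001]
contact_force: [-2.0, 2.6, 9.6]
finger_gap: 13.9
gripper_force: 78.7
```

send_rows:
  increments:
    - {"x": 0.3,"y": 0.3,"z": 1,"twist": 0}
    - {"x": 0,"y": 0,"z": 1,"twist": 0}
    - {"x": 0,"y": 0,"z": 1,"twist": 0}
    - {"x": 0,"y": 0,"z": 1,"twist": 0}
    - {"x": 0,"y": 0,"z": 1,"twist": 0}
    - {"x": 0,"y": 0,"z": 1,"twist": 0}
    - {"x": 0,"y": 0,"z": 1,"twist": 0}
    - {"x": 0,"y": 0,"z": 1,"twist": 0}

```text
t: 10.88
eef_pos: [475.9, -129.0, 143.1]
tcp_rot: [-0.002, 3.14, -0.001]
contact_force: [-1.8, 0.8, 9.6]
finger_gap: 13.7
gripper_force: 78.7
```

send_rows:
  increments:
    - {"x": 0,"y": 0,"z": 1,"twist": 0}
    - {"x": 0,"y": 0,"z": 1,"twist": 0}
    - {"x": 0,"y": 0,"z": 1,"twist": 0}
    - {"x": 0,"y": 0,"z": 1,"twist": 0}
    - {"x": 0,"y": 0,"z": 1,"twist": 0}
    - {"x": 0,"y": 0,"z": 1,"twist": 0}
    - {"x": 0,"y": 0,"z": 1,"twist": 0}
    - {"x": 0,"y": 0,"z": 1,"twist": 0}
    - {"x": 0,"y": 0,"z": 1,"twist": 0}
    - {"x": 0,"y": 0,"z": 1,"twist": 0}
    - {"x": 0,"y": 0,"z": 1,"twist": 0}
    - {"x": 0,"y": 0,"z": 1,"twist": 0}
    - {"x": 0,"y": 0,"z": 1,"twist": 0}
    - {"x": 0,"y": 0,"z": 1,"twist": 0}
    - {"x": 0,"y": 0,"z": 1,"twist": 0}
    - {"x": 0,"y": 0,"z": 1,"twist": 0}

```text
t: 12.88
eef_pos: [475.9, -129.0, 127.0]
tcp_rot: [-0.002, 3.14, -0.001]
contact_force: [-1.6, 0.6, 9.1]
finger_gap: 14.0
gripper_force: 78.7
```

send_rows:
  increments:
    - {"x": 0,"y": 0,"z": 0.7,"twist": 0}
    - {"x": 0,"y": 0,"z": 0.7,"twist": 0}
    - {"x": 0,"y": 0,"z": 0.7,"twist": 0}
    - {"x": 0,"y": 0,"z": 0.7,"twist": 0}
    - {"x": 0,"y": 0,"z": 0.7,"twist": 0}

```text
t: 13.5
eef_pos: [475.9, -129.0, 123.5]
tcp_rot: [-0.002, 3.14, -0.001]
contact_force: [-2.6, 0.6, 9.1]
finger_gap: 14.0
gripper_force: 78.7
```

send_rows:
  increments:
    - {"x": 0,"y": 0,"z": 0.4,"twist": 0}
    - {"x": 0,"y": 0,"z": 0.4,"twist": 0}

```text
t: 13.75
eef_pos: [475.9, -129.1, 122.7]
tcp_rot: [-0.002, 3.14, -0.001]
contact_force: [-1.3, 0.0, 8.7]
finger_gap: 14.0
gripper_force: 78.7
```

send_rows:
  increments:
    - {"x": 0,"y": 0,"z": 0.4,"twist": 0}
    - {"x": 0,"y": 0,"z": 0.4,"twist": 0}
    - {"x": 0,"y": 0,"z": 0,"twist": 0}
    - {"x": 0,"y": 0,"z": -3,"twist": 0}
    - {"x": 0,"y": 0,"z": -6,"twist": 0}
    - {"x": 0,"y": 0,"z": -10,"twist": 0}
    - {"x": 0,"y": 0,"z": -15,"twist": 0}
    - {"x": 0,"y": 0,"z": -20,"twist": 0}
    - {"x": 0,"y": 0,"z": -20,"twist": 0}
    - {"x": 0,"y": 0,"z": -5,"twist": 0}
    - {"x": 3,"y": 15,"z": 0,"twist": 0}
    - {"x": 4,"y": 35,"z": 0,"twist": 0}
    - {"x": 4,"y": 35,"z": 0,"twist": 0}
    - {"x": 4,"y": 35,"z": 0,"twist": 0}
    - {"x": 4,"y": 35,"z": 0,"twist": 0}
    - {"x": 4,"y": 35,"z": 0,"twist": 0}
    - {"x": 4,"y": 25,"z": 0,"twist": 0}
    - {"x": 3.5,"y": 15.5,"z": 0,"twist": 0}
    - {"x": 0,"y": 0,"z": 0,"twist": 0}
    - {"x": 0,"y": 0,"z": 0,"twist": 0}

```text
t: 16.25
eef_pos: [444.1, 101.3, 199.0]
tcp_rot: [0.002, -3.141, 0.001]
contact_force: [0.1, 1.0, -1.2]
finger_gap: 14.3
gripper_force: 78.2
```

```bash
python3 - <<'E'
from h import *
import cv2
s=bot.sense();print(s["eef_pos"].round(1),s["contact_force"].round(2))
i=np.ascontiguousarray(optics.get_image("scene")[:,:,::-1]);cv2.imwrite("pics/scene3.png",i)
print(proj("scene",[*s["eef_pos"][:2],s["eef_pos"][2]-76.6]))
j=cv2.imread("pics/scene1.png")
cv2.imwrite("pics/z5.png",cv2.resize(np.hstack([j[130:240,140:200],i[130:240,140:200],i[175:285,235:305]]),None,fx=4,fy=4,interpolation=cv2.INTER_CUBIC))
E
```

```text
[444.1 101.3 199. ] [ 0.11  1.   -1.2 ]
[171.66111188 187.64640361]
```

View pics/z5.png

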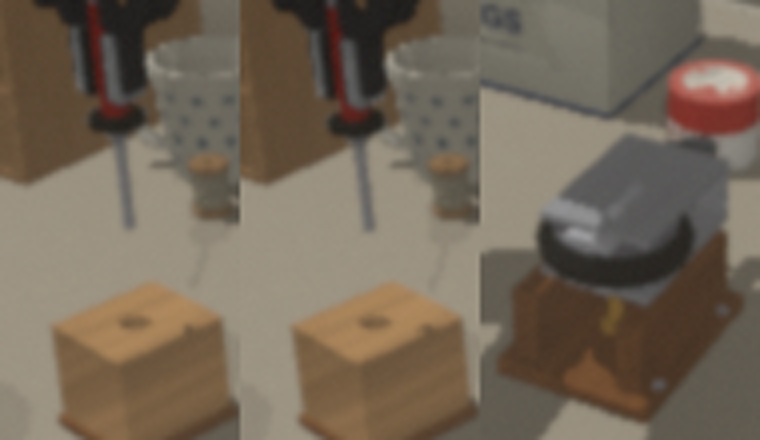

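The pin now hangs below the fork (brass at crop (612,315)), and the punch still hangs straight over the stand hole, with the tip at (369,229) and the hole at (376,322). I'll lower it.

send_rows:
  increments:
    - {"x": -0.4,"y": 0,"z": 15,"twist": 0}
    - {"x": 0,"y": 0,"z": 20,"twist": 0}
    - {"x": 0,"y": 0,"z": 15,"twist": 0}
    - {"x": 0,"y": 0,"z": 8,"twist": 0}
    - {"x": 0,"y": 0,"z": 8,"twist": 0}
    - {"x": 0,"y": 0,"z": 8,"twist": 0}
    - {"x": 0,"y": 0,"z": 10,"twist": 0}
    - {"x": 0,"y": 0,"z": 10,"twist": 0}
    - {"x": 0,"y": 0,"z": 10,"twist": 0}
    - {"x": 0,"y": 0,"z": 6,"twist": 0}
    - {"x": 0,"y": 0,"z": 3,"twist": 0}
    - {"x": 0,"y": 0,"z": 0,"twist": 0}
    - {"x": 0,"y": 0,"z": 0,"twist": 0}

```text
t: 17.92
eef_pos: [444.9, 101.8, 86.5]
tcp_rot: [-0.002, 3.141, 0.0]
contact_force: [-0.3, 0.2, -1.6]
finger_gap: 14.3
gripper_force: 78.2
```

send_rows:
  increments:
    - {"x": 0,"y": 0,"z": 1,"twist": 0}
    - {"x": 0,"y": 0,"z": 1,"twist": 0}
    - {"x": 0,"y": 0,"z": 0,"twist": 0}

```text
t: 18.3
eef_pos: [444.5, 101.8, 84.2]
tcp_rot: [0.002, -3.142, -0.0]
contact_force: [-0.1, -0.0, -2.2]
finger_gap: 14.0
gripper_force: 78.2
```

send_rows:
  increments:
    - {"x": 0,"y": 0,"z": 0.7,"twist": 0}
    - {"x": 0,"y": 0,"z": 0.7,"twist": 0}
    - {"x": 0,"y": 0,"z": 0,"twist": 0}

```text
t: 18.68
eef_pos: [444.6, 101.8, 82.7]
tcp_rot: [0.002, -3.142, -0.0]
contact_force: [1.5, 0.6, -0.6]
finger_gap: 14.2
gripper_force: 78.2
```

send_rows:
  increments:
    - {"x": 0,"y": 0,"z": 0.5,"twist": 0}
    - {"x": 0,"y": 0,"z": 0.5,"twist": 0}
    - {"x": 0,"y": 0,"z": 0,"twist": 0}

```text
t: 19.05
eef_pos: [444.7, 101.8, 82.6]
tcp_rot: [0.002, -3.141, 0.0]
contact_force: [-4.9, -0.5, 7.9]
finger_gap: 14.5
gripper_force: 78.6
```

The guard is seated at the same height as before, so nothing slipped and the pin is at about 31 mm. Releasing and retreating.

send_rows:
  increments:
    - {"x": 0,"y": 0,"z": 0,"twist": 0}
    - {"x": 0,"y": 0,"z": 0,"twist": 0}
    - {"x": 0,"y": 0,"z": 0,"twist": 0}
    - {"x": 0,"y": 0,"z": 0,"twist": 0}
    - {"x": 0,"y": 0,"z": 0,"twist": 0}
    - {"x": 0,"y": 0,"z": 0,"twist": 0}
    - {"x": 0,"y": 0,"z": 0,"twist": 0}
    - {"x": 0,"y": 0,"z": -10,"twist": 0}
    - {"x": 0,"y": 0,"z": -20,"twist": 0}
    - {"x": 0,"y": 0,"z": -25,"twist": 0}
    - {"x": 0,"y": 0,"z": -25,"twist": 0}
    - {"x": 0,"y": 0,"z": -25,"twist": 0}
    - {"x": 0,"y": 0,"z": -20,"twist": 0}
    - {"x": 10,"y": 30,"z": 0,"twist": 0}
    - {"x": 10,"y": 40,"z": 0,"twist": 0}
    - {"x": 10,"y": 40,"z": 0,"twist": 0}
    - {"x": 10,"y": 40,"z": 0,"twist": 0}
    - {"x": 0,"y": 0,"z": 0,"twist": 0}
    - {"x": 0,"y": 0,"z": 0,"twist": 0}
  gripper: 1

```text
t: 21.42
eef_pos: [404.5, 251.5, 207.2]
tcp_rot: [-0.003, 3.141, -0.001]
contact_force: [-1.1, -0.1, -0.1]
finger_gap: 85.3
gripper_force: 0.0
```

```bash
python3 - <<'E'
from h import *
import cv2
i=np.ascontiguousarray(optics.get_image("scene")[:,:,::-1]);t=np.ascontiguousarray(optics.get_image("top")[:,:,::-1])
f=lambda a:cv2.resize(a,None,fx=4,fy=4,interpolation=cv2.INTER_CUBIC)
cv2.imwrite("pics/z6.png",f(np.hstack([i[165:285,140:200],i[165:285,235:305],t[180:300,185:250]])))
E
```

```text
(no output)
```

View pics/z6.png

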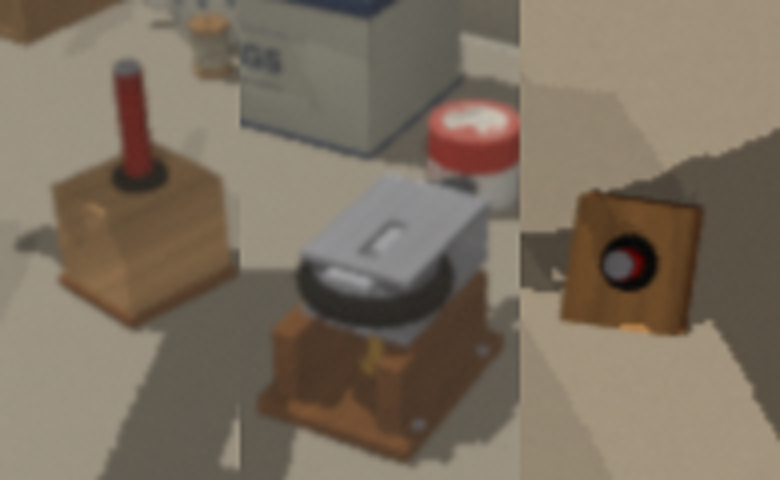

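The punch stands upright with its guard on the stand (crop (140,175)). The pin hangs below the fork (crop (372,355)). Handing in.

```bash
python3 -c "
from station import job
print(job.sign_off())"
```

```text
the job is handed in; nothing more can be done
None
```

The pin was pushed about 31 mm, past the 27 mm that counts as out. The measured push was about 11 N. The punch is back in its stand, upright and fully down, and the job was handed in at about 21 s; no verdict came back.

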